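# Stow the garnish tray past its spring catch

### The job

Stow the tray that carries the half lime: with the fingertips press its steel spring bar down and keep it down while you push the tray back by its blue lug, until the tray is fully home and the catch has sprung up behind the lug. Only press and push: do not touch or lift the half lime or the kitchen timer, and leave the timer's tray and bar and everything round about alone.

Things in the scene. Friction and masses are not known exactly. Their poses are not given: they have to be found in the camera images.
- tray_slide: Wooden base, 196 (x) x 328 (y) x 10 mm, fixed, with two mirrored tray lanes, left (y > 0) and right (y < 0). Origin on the worktop, base from x = -110 to +86 mm; x = the way both trays slide home (away from the robot), y left, z up. In this frame each white open tray (92 x 90 mm, rim 35 mm above the worktop) is centred at y = +-52 mm and x = -45 mm when out, +18 mm home; a steel spring bar lies on its outer side.
- tray_left (a joint): Slide of the left tray along the base's x: 0 m = out (start), 0.063 m = fully home on its stop; friction about 1.5 N, stays where it is left. The raised tooth blocks it at 0.030 m unless the bar is held down. From 0.035 to 0.058 m the lug lies over the tooth and keeps it down; past 0.058 m the tooth springs up behind the lug once the bar is let go.
- tray_right (a joint): The same for the right tray.
- lug_left (a point): Middle of the upper edge of the left blue lug's rear face (towards the robot; push this face), 68 mm above the worktop. The lug is a block on the tray's outer side, 18 (x) x 58 (y) x 35 mm high, underside 33 mm above the worktop, reaching across the tooth and over the bar to y = +155.5 mm; this point is at y = +135 mm in the base's frame, x = -54 mm when out. Moves with the tray.
- lug_right (a point): The same point of the right lug (y = -135 mm in the base's frame).
- catch_left (a joint): Travel of the left steel spring bar: 0 m = up, 0.012 m = fully down on its stop. Moves straight down, springs back by itself; 5 N starts it, 8 N holds it fully down. Its tooth clears the lug when the bar is down 9 mm or more; hold it down until the lug's front has run over the tooth (tray at 0.035 m or more).
- catch_right (a joint): The same for the right bar.
- bar_left (a point): Middle of the top face of the left steel bar, 30 mm above the worktop when up. The bar is 150 mm long (base's x, -106 to +44 mm) and 44 mm wide (base's y, +115 to +159 mm); press anywhere on its flat top, fingertips may slide along it while pressing, best just behind the lug so that they also push it. It passes freely under the lug.
- bar_right (a point): The same point of the right steel bar (base's y -115 to -159 mm).
- tooth_left (a point): Top of the red tooth that stands 12 mm above the left bar's top, on the bar's inner side, between bar and tray (10 x 9 mm in plan, at x = -1, y = +109 mm in the base's frame). Moves down with the bar.
- tooth_right (a point): The same for the right tooth.
- lime_half: Half a green lime, 54 mm across and 35 mm high, cut side down in one of the two trays (which one differs); origin at its underside. It marks the tray to stow.
- kitchen_timer: Round pale blue kitchen timer with a wooden knob, 69 mm across, 42 mm high, in the other tray; origin at its underside. Leave it.
- mug: Blue and white mug, 91 mm high, at the back; a bystander.
- shaker: Steel cocktail shaker, 216 mm high, at the back; a bystander.
- jigger: Brass spirit measure, 100 mm high, at the back; a bystander.
- salt_box: Round wooden salt box, 91 mm across, 80 mm high, at the back left; a bystander.
- citrus_press: Yellow hand citrus press lying on the left, 232 mm long, 64 mm high; a bystander.
- bottle_opener: Brass bottle opener lying in front of the sink, 142 mm long, 8 mm high; a bystander.
There are look-alikes about, which are no part of the job. There is more than one size of the lime_half; the one meant has the size given above.

How it is judged (in metres and radians):
On the way:
1. the fingers hold the bar beside the lime's tray down by at least 9 mm while the tray is still short of the tooth (((y of lime_half in the frame of tray_slide above 0 m and value of joint catch_left above 0.009 m and value of joint tray_left below 0.034 m and contact force between the fingers and tray_slide above 0.5 N) or (y of lime_half in the frame of tray_slide below 0 m and value of joint catch_right above 0.009 m and value of joint tray_right below 0.034 m and contact force between the fingers and tray_slide above 0.5 N))), for 0.1 s.
At the end, for the whole second after the job is handed in: The tray with the half lime is fully home (pushed in 57.5 mm or more of 63) and at rest with the half lime in it, its bar is up again (within 2 mm) with the tooth behind the lug, and the timer's tray is still out (within 6 mm) with its bar up (((y of lime_half in the frame of tray_slide above 0 m and value of joint tray_left above 0.0575 m and value of joint each of catch_left, catch_right below 0.002 m and value of joint tray_right below 0.006 m and x of lime_half in the frame of tray_slide above -0.02 m and velocity of joint tray_left below 0.01 m/s) or (y of lime_half in the frame of tray_slide below 0 m and value of joint tray_right above 0.0575 m and value of joint each of catch_right, catch_left below 0.002 m and value of joint tray_left below 0.006 m and x of lime_half in the frame of tray_slide above -0.02 m and velocity of joint tray_right below 0.01 m/s))); the robot touches nothing.
It fails at once if the timer's tray is pushed in by more than 8 mm ((y of lime_half in the frame of tray_slide above 0 m and value of joint tray_right above 0.008 m) or (y of lime_half in the frame of tray_slide below 0 m and value of joint tray_left above 0.008 m)).
It fails at once if the spring bar of the timer's tray is pressed by more than 5 mm ((y of lime_half in the frame of tray_slide above 0 m and value of joint catch_right above 0.005 m) or (y of lime_half in the frame of tray_slide below 0 m and value of joint catch_left above 0.005 m)).
It fails at once if the half lime or the timer is lifted (height (world z) of any of lime_half, kitchen_timer above 0.03 m).
It fails at once if the robot touches the half lime or the timer (contact force between any of the fingers, the arm and lime_half above 0.5 N or contact force between any of the fingers, the arm and kitchen_timer above 0.5 N).
It fails at once if a bystander is shifted by more than 20 mm (distance of any of mug, shaker, jigger, salt_box, citrus_press, bottle_opener from where it was at the start of the episode above 0.02 m).
It also fails if it takes over 38 s, if anything falls off the work surface, if the arm or the gripper's body presses on something with over 40 N, if the wrist force passes 120 N, or if a joint passes its speed limit or range.

### The arm

A 6-joint arm with a two-finger parallel gripper is mounted at the origin on a cart in front of the work surface, level with it; the furniture and walls round the work are solid. World frame = base frame: x ahead of the robot, y to its left, z up, the work surface at z = 0. Lengths are in mm, angles in rad, forces in N, time in s.
With the tool pointing down it reaches from about 325 to 875 mm from the base axis. Payload 4.4 kg.
Tool frame: the origin (TCP) lies on the centre line of the jaws, within the pads' length; the fingertips stand ahead of it and the grasp point (between the pads) lies 6 mm ahead of it (ctrl.tcp_to_tips is the z of the fingertips in the tool frame, in mm); z points along the fingers, y is the direction in which the jaws open and shut (so a half turn about z gives the same grasp; the last joint's range is limited). The gripper opens to 85 mm and grips with 20 to 120 N. Pads are 22 mm wide; open, the fingers measure 114 mm over their backs; the gripper's body (76 mm by 85 mm) begins 54 mm behind the grasp point. The pads swing forward as they close: fully open they stand 13 mm farther back than shut.
Start: joints at [1.129, 0.207, 1.542, -0, 1.393, -0.15], TCP at [164.873, 550.858, 256.282] pointing down, gripper open.
Joint ranges: [-2.73, 2.73], [-0.86, 2.22], [0.23, 2.46], [-1.11, 4.25], [0.08, 2.63], [-2.82, 2.82]. Speed limits (rad/s): [2.79, 2.79, 3.14, 3.14, 3.14, 3.14].

### API

Orientations are given as a 3x3 rotation matrix whose columns are the frame's x, y, z axes.
In Python, from plant import ctrl, sensors, optics gives the robot as it stands. Calls block until the motion is done:
- ctrl.move_ptp(position, orientation): joint-space move of the TCP to a pose.
- ctrl.move_l(position, rot=None, vel=150, threshold=None): straight line of the TCP; rot=None keeps the orientation; vel is the mean speed in mm/s. With threshold (N) it stops when the force on the tool has changed by that much, and returns True; else False.
- ctrl.set_joints(angles): joint-space move.
- ctrl.gripper_to(opening, force=None): finger opening in mm; force is the grip in N (None keeps the last); returns when the fingers have stopped.
- ctrl.hold(seconds).
- ctrl.solve_ik(position, orientation): joint angles nearest the present ones, or None.
- sensors.read_state(): the state.
- optics.grab_frame(name): name is "scene" or "top" or "wrist"; returns (picture, depth): 420x560x3 uint8, red, green, blue; 420x560 float32, mm along the optical axis (not along the pixel's ray), 0 where there is no reading.
- optics.camera_params(name): a dict with "mtx" (3x3 intrinsics, pixels), "R" (3x3) and "t" (3): a world point X has camera coordinates R X + t; the wrist camera has in their place "T_tool_cam" (4x4, takes a point from camera to tool coordinates, whose origin is the TCP and whose axes are the flange's). Camera axes: x right, y down, z forward; pixel columns grow to the right and rows downward; lengths in mm; the calibration is good to about 2 mm. The wrist camera is an equidistant fisheye: a pixel r from the principal point sees the ray r / f radians off the axis. A picture is of the moment at which its call begins: read the wrist's pose just before it. camera_params takes no time and is no camera call.
A pose or a line that the arm cannot do raises ctrl.MotionError and nothing moves.
- ctrl.finish_job(): hands the job in, once; it reports no verdict.
The state is a dict: "t": time; "q": joint angles; "qvel": joint speeds; "tau": joint torques, N m; "eef_pos": TCP position; "eef_rot": TCP orientation; "force": force on the tool from outside, world axes, zero at the start; "wrist_torque": the same for the moment, N m; "grip_width": finger opening in mm.
Only numpy, scipy, OpenCV 4.12 (cv2) and the standard library are available. Lean on these libraries where they do the work, as an engineer would, in place of code of your own. Each camera call takes 0.05 s, during which the arm holds its last target.

## Working session

There is one attempt and no reset: what is moved stays moved. The work goes in short steps, each a Python script; the robot and the scene stay as the last script left them, time stands still between calls to the robot, and variables do not carry over. Pictures are saved under pics/ and viewed, and the job is handed in when it is done.

```bash
mkdir -p pics; python3 - <<'E'
from plant import ctrl,sensors,optics
import cv2
for n in("scene","top"):
    p,d=optics.grab_frame(n); cv2.imwrite(f"pics/{n}0.png",p[:,:,::-1])
    import numpy as np; np.savez(f"pics/{n}0.npz",p=p,d=d,**optics.camera_params(n))
    print(n,optics.camera_params(n))
s=sensors.read_state();print(s["t"],s["force"],s["grip_width"],ctrl.tcp_to_tips,s["eef_rot"])
E
```

```text
scene {'mtx': array([[428.68602375,   0.        , 281.91388444],
       [  0.        , 428.68602375, 216.62921759],
       [  0.        ,   0.        ,   1.        ]]), 'R': array([[ 0.71421353, -0.69959877, -0.02146156],
       [-0.41304234, -0.39652011, -0.81985842],
       [ 0.565062  ,  0.59441851, -0.57216394]]), 't': array([-404.8520962 ,  323.28165522,  969.13195211])}
top {'mtx': array([[430.46708564,   0.        , 284.41874945],
       [  0.        , 430.46708564, 210.04640824],
       [  0.        ,   0.        ,   1.        ]]), 'R': array([[-0.01711623, -0.99980166,  0.01018236],
       [-0.98113241,  0.01483341, -0.19276711],
       [ 0.19257783, -0.01328969, -0.98119171]]), 't': array([  13.31670768,  571.53738883, 1291.15102241])}
0.1 [ 0.96439623 -0.54295855  0.475347  ] 85.42319997848885 25.0 [[-9.58021542e-01  2.86694711e-01 -9.31008490e-04]
 [ 2.86696031e-01  9.58019604e-01 -1.95560458e-03]
 [ 3.31262896e-04 -2.14042775e-03 -9.99997654e-01]]
```

View pics/scene0.png

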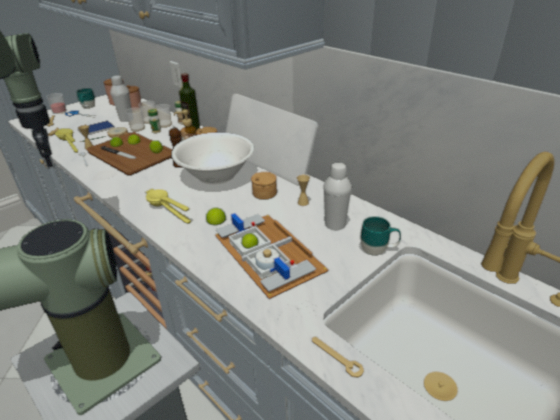

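View pics/top0.png

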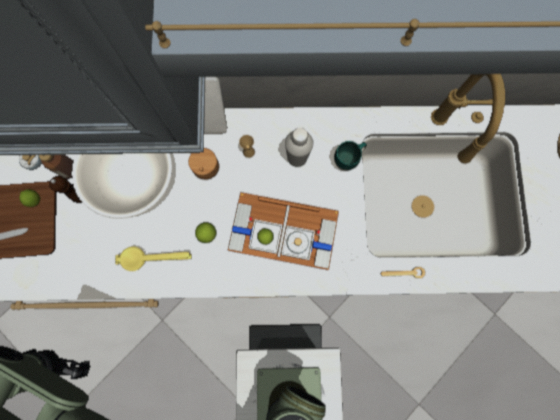

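```bash
python3 - <<'E'
import cv2
p=cv2.imread("pics/top0.png")[180:280,215:350]; cv2.imwrite("pics/topc.png",cv2.resize(p,None,fx=5.9,fy=5.9,interpolation=cv2.INTER_CUBIC))
p=cv2.imread("pics/scene0.png")[195:300,200:335]; cv2.imwrite("pics/scenec.png",cv2.resize(p,None,fx=5.5,fy=5.5,interpolation=cv2.INTER_CUBIC))
E
```

```text
(no output)
```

View pics/topc.png

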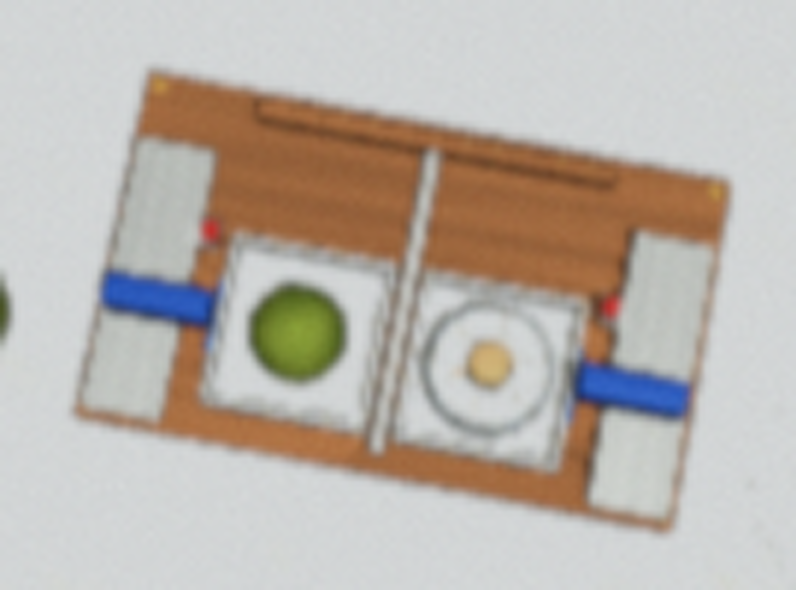

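View pics/scenec.png

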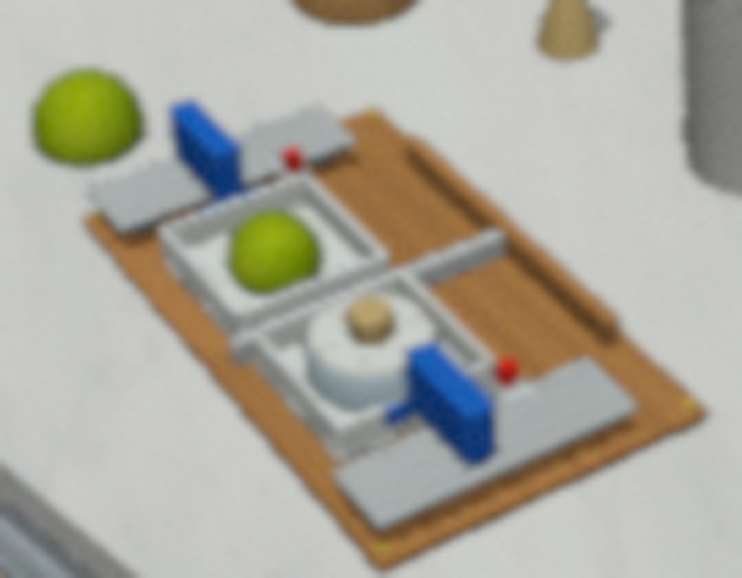

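```bash
cat > h.py <<'E'
import numpy as np
def ray(P,u,v,z):
    R,t,K=P["R"],P["t"],P["mtx"]
    c=-R.T@t; d=R.T@np.linalg.solve(K,[u,v,1.]); return c+d*(z-c[2])/d[2]
def fit(A,B): # planar rigid A(frame)->B(world)
    a,b=A.mean(0),B.mean(0); U,S,V=np.linalg.svd((A-a).T@(B-b)); R=V.T@U.T
    return R,b-R@a
E
python3 - <<'E'
from h import *
for n,o,f,pts in [("top",(215,180),5.9,[(150,70,86,164,10),(730,180,86,-164,10),(672,530,-110,-164,10),(75,415,-110,164,10),(135,138,44,159,30),(215,150,44,115,30),(80,408,-106,159,30),(160,420,-106,115,30)]),
 ("scene",(200,195),5.5,[(372,110,86,164,10),(706,412,86,-164,10),(382,568,-110,-164,10),(88,222,-110,164,10)])]:
    P=np.load(f"pics/{n}0.npz")
    W=np.array([ray(P,o[0]+(u+.5)/f-.5,o[1]+(v+.5)/f-.5,z)[:2] for u,v,x,y,z in pts]); A=np.array([p[2:4] for p in pts],float)
    R,t=fit(A,W); print(n,t,np.degrees(np.arctan2(R[1,0],R[0,0])),(W-A@R.T-t).round(1).tolist())
E
```

```text
top [527.92765505   5.54540408] -11.69619783753812 [[-0.8, -1.5], [-1.1, 1.3], [0.7, 0.5], [0.9, -1.4], [-1.3, 1.1], [0.4, 0.9], [-0.4, -0.8], [1.5, -0.1]]
scene [526.34955412   0.85826163] -11.552142990429179 [[-2.8, -0.1], [-2.3, 3.5], [2.0, 1.9], [3.1, -5.3]]
```

```bash
cat >> h.py <<'E'
T=np.array([527.3,4.5]);a=np.radians(-11.65);c,s=np.cos(a),np.sin(a)
RF=np.array([[c,-s],[s,c]])
ROT=np.array([[-c,-s,0],[-s,c,0],[0,0,-1.]])
def W(x,y,z): return np.r_[RF@[x,y]+T,z]
def F(p): return np.r_[RF.T@(np.array(p)[:2]-T),p[2]]
E
python3 - <<'E'
from h import *
from plant import ctrl,sensors,optics
import cv2
print(np.linalg.det(ROT))
ctrl.gripper_to(0,force=60)
print(ctrl.tcp_to_tips)
ctrl.move_ptp(W(-76,137,150),ROT)
s=sensors.read_state();print(s["t"],F(s["eef_pos"]),s["force"],s["grip_width"],s["q"])
p,d=optics.grab_frame("wrist");cv2.imwrite("pics/w1.png",p[:,:,::-1])
np.savez("pics/w1.npz",pos=s["eef_pos"],rot=s["eef_rot"],**optics.camera_params("wrist"))
p,d=optics.grab_frame("top");cv2.imwrite("pics/t1.png",cv2.resize(p[170:290,205:355,::-1],None,fx=5,fy=5))
E
```

```text
0.9999999999999999
25.0
2.7417 [-76.13075495 137.76020056 150.26334017] [-0.36590835  0.29056393 -0.13402722] 0.18125379389306348 [ 1.39857092e-01  1.75304969e-01  1.81507094e+00  3.53232598e-04
  1.15068107e+00 -1.22879813e+00]
```

View pics/w1.png

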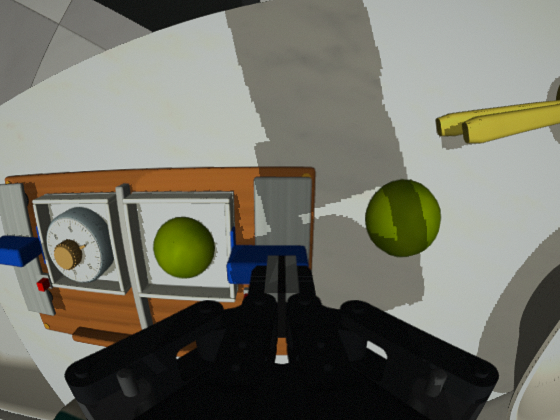

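View pics/t1.png

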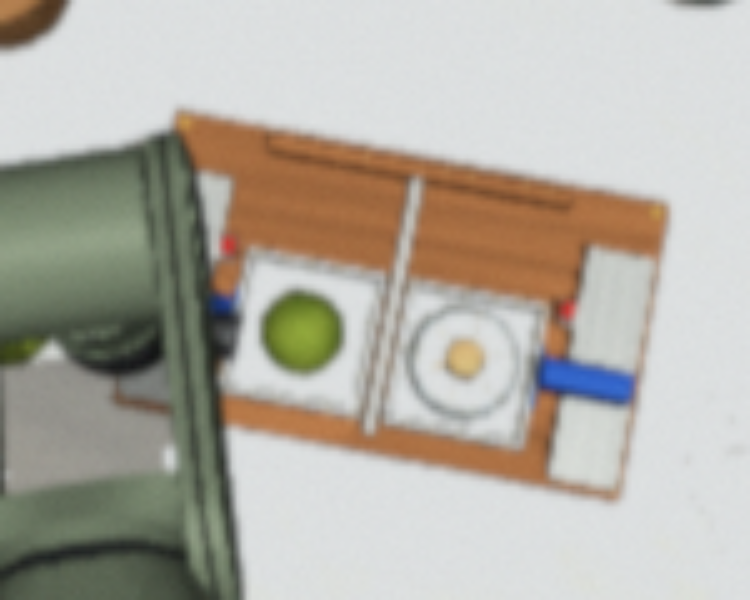

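```bash
python3 - <<'E'
from h import *
import cv2
P=np.load("pics/w1.npz");print(P["mtx"][0],P["mtx"][1])
img=cv2.imread("pics/w1.png")
def proj(p):
    q=P["rot"].T@(p-P["pos"]); Tc=P["T_tool_cam"]; q=Tc[:3,:3].T@(q-Tc[:3,3])
    r=np.hypot(q[0],q[1]);th=np.arctan2(r,q[2]);K=P["mtx"]
    return K[0,2]+K[0,0]*th*q[0]/r, K[1,2]+K[1,1]*th*q[1]/r
big=cv2.resize(img[160:340,180:340],None,fx=3.3,fy=3.3,interpolation=cv2.INTER_CUBIC)
for x,y,z in [(-54,97.5,68),(-54,155.5,68),(-36,97.5,68),(-36,155.5,68),(-106,115,30),(-106,159,30),(-110,164,10),(-91,97.5,35),(-91,7,35)]:
    u,v=proj(W(x,y,z)); print((x,y,z),round(u),round(v))
    cv2.circle(big,(int((u-180)*3.3),int((v-160)*3.3)),3,(255,0,255),-1)
cv2.imwrite("pics/w1o.png",big)
E
```

```text
[325.1922621   0.        281.2507219] [  0.         325.1922621  210.50281459]
(-54, 97.5, 68) 222 261
(-54, 155.5, 68) 306 261
(-36, 97.5, 68) 224 283
(-36, 155.5, 68) 305 284
(-106, 115, 30) 250 175
(-106, 159, 30) 309 175
(-110, 164, 10) 313 166
(-91, 97.5, 35) 227 197
(-91, 7, 35) 119 198
```

View pics/w1o.png

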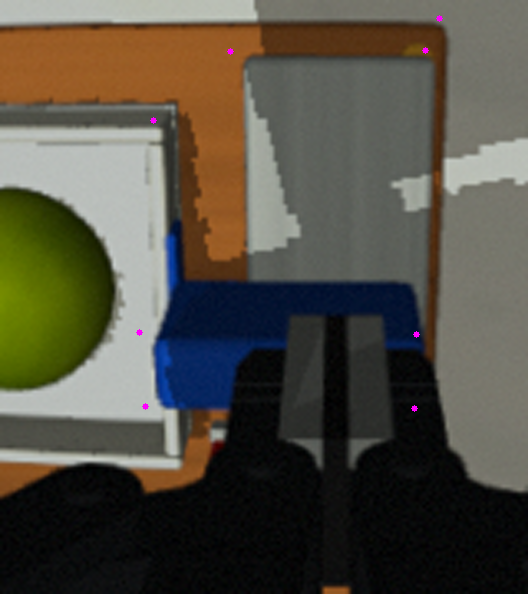

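```bash
python3 - <<'E'
from h import *
from plant import ctrl,sensors,optics
def st(m):
    s=sensors.read_state();print(m,round(s["t"],2),F(s["eef_pos"]).round(1),(ROT.T@s["force"]).round(1))
    return s
ctrl.move_l(W(-76,138,62),ROT,vel=80); st("above")
hit=ctrl.move_l(W(-76,138,48),vel=15,threshold=2.5); s=st(("hit",hit))
if hit:
    z0=s["eef_pos"][2]
    for dz in (5,9,11):
        ctrl.move_l(W(-76,138,z0-dz),vel=20); st(dz)
E
```

```text
above 4.09 [-75.4 138.2  62.6] [-0.6 -0.2 -0.1]
('hit', True) 4.68 [-75.9 138.   54.2] [ 0.3 -0.8 -3.9]
5 5.07 [-75.9 138.   49.5] [ 1.2 -0.1 -6.2]
9 5.42 [-75.9 138.1  45.6] [ 0.4 -0.3 -6.6]
11 5.67 [-75.9 138.1  43.7] [ 2.3 -0.5 -6.8]
```

```bash
python3 - <<'E'
from h import *
from plant import ctrl,sensors,optics
def st(m):
    s=sensors.read_state();print(m,round(s["t"],2),F(s["eef_pos"]).round(1),(ROT.T@s["force"]).round(1))
    return s
ctrl.hold(0.2)
Z=43.2
for x in (-68,-60,-50,-42,-34,-26,-18,-10):
    h=ctrl.move_l(W(x,138,Z),vel=40,threshold=25); s=st((x,h))
    if h: break
else:
    h=ctrl.move_l(W(8,138,Z),vel=20,threshold=10); st(("home?",h)); 
E
```

```text
(-68, False) 6.22 [-69.2 137.9  43.2] [ 3.6 -0.2 -8.1]
(-60, False) 6.57 [-63.3 137.8  43. ] [  8.6  -0.8 -11.1]
(-50, False) 6.97 [-54.  137.8  43. ] [ 10.2  -0.  -12.4]
(-42, False) 7.32 [-46.  137.9  43. ] [  9.8   0.3 -13.3]
(-34, False) 7.67 [-37.8 137.9  43. ] [  8.5   1.  -12.9]
(-26, False) 8.02 [-29.8 138.   43. ] [  9.8  -0.1 -11.5]
(-18, False) 8.37 [-21.5 138.   43. ] [  8.8   0.3 -11.5]
(-10, False) 8.72 [-13.5 138.   43. ] [  8.9   0.6 -11.6]
('home?', True) 9.38 [ -2.6 138.   43.3] [ 1.6 -0.4 -6.5]
```

```bash
python3 - <<'E'
from h import *
from plant import ctrl,sensors,optics
def st(m):
    s=sensors.read_state();print(m,round(s["t"],2),F(s["eef_pos"]).round(1),(ROT.T@s["force"]).round(1))
    return s
for x in (0,2,4):
    h=ctrl.move_l(W(x,138,43.4),vel=20,threshold=25); s=st((x,h))
    if h: break
ctrl.move_l(W(F(s["eef_pos"])[0]-3,138,45),vel=20); st("back")
ctrl.move_l(W(F(s["eef_pos"])[0]-4,138,100),vel=50); st("up")
ctrl.move_l(W(-40,138,200),vel=150); s=st("high")
p,d=optics.grab_frame("wrist");cv2=__import__("cv2");cv2.imwrite("pics/w2.png",p[:,:,::-1])
p,d=optics.grab_frame("scene");cv2.imwrite("pics/s2.png",cv2.resize(p[195:300,200:335,::-1],None,fx=5.5,fy=5.5,interpolation=cv2.INTER_CUBIC))
E
```

```text
(0, False) 9.66 [ -2.6 138.1  43.3] [ 7.2 -0.2 -9.1]
(2, False) 9.91 [ -2.5 137.9  43. ] [ 12.4  -1.6 -12.6]
(4, False) 10.16 [ -2.4 138.   43. ] [ 18.   -0.5 -18.3]
back 10.78 [ -2.9 138.   46.7] [-2.2 -1.5 -6.4]
up 12.03 [ -6.8 137.9  99.6] [-0.3  0.  -0.8]
high 12.88 [-40.5 137.8 199.1] [ 0. -0. -0.]
```

View pics/w2.png

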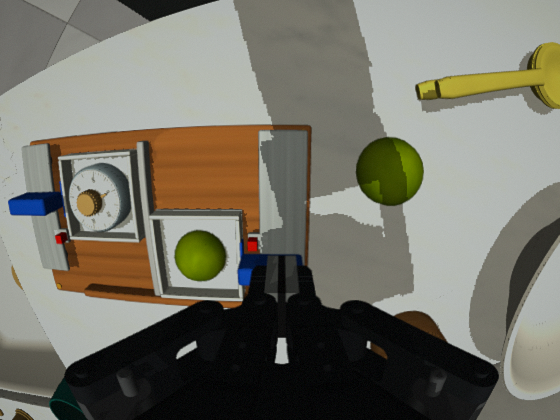

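View pics/s2.png

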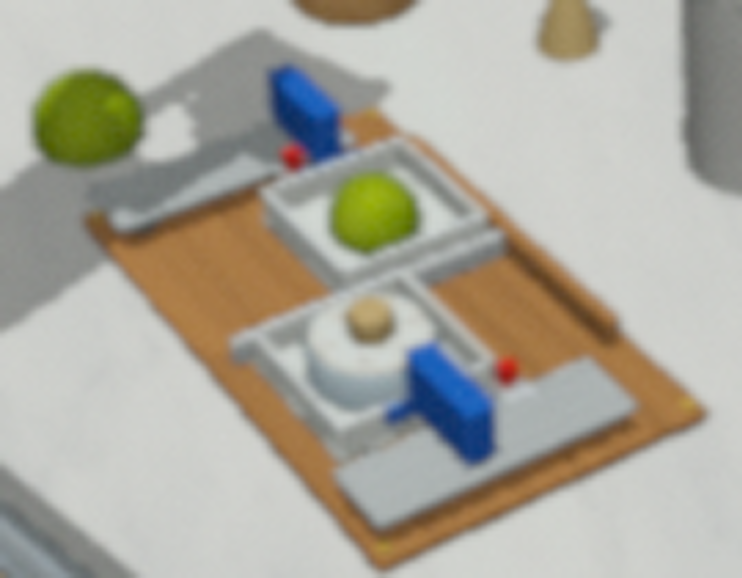

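The left tray sits at its stop. The red tooth is visible behind the lug at (292,157) in the enlarged scene crop, the same spot as when it was up at the start. In the wrist view the lime lies in its tray at (200,256), and the timer's tray is unmoved.

```bash
python3 - <<'E'
from plant import ctrl,sensors
ctrl.hold(0.3); print(sensors.read_state()["t"]); ctrl.finish_job()
E
```

```text
13.2833
the job is handed in; nothing more can be done
```

The half lime's tray, the left one, is stowed and the job is handed in at about 13.3 s of the 38 s allowed.

- **What I did:** With the jaws closed I pressed the left spring bar down about 11–12 mm behind the lug. I held it there while pushing the lug until the tray met its stop. Then I backed off and lifted the gripper clear.
- **Tray home:** The fingertips stayed at about x = -2.5 mm in the base frame while the push rose to 18 N. With the lug starting at -54 mm, that fits the full 63 mm of travel.
- **Catch:** The last pictures show the red tooth back at its starting height behind the lug, so the bar is up.
- **The rest of the scene:** The lime is in its tray, the timer's tray and bar look unmoved, and the wrist force is 0 N with the gripper clear.
- **Disagreements between measurements:** The scene and top cameras put the base about 5 mm apart sideways, and the wrist camera about 2–3 mm off their average. I checked against the wrist picture and pressed near the middle of the bar, so this caused no trouble.
- **False stop:** The push first stopped on its force threshold right at home, with the force then dropping to 1.6 N. I pushed again to confirm the tray was on its stop.

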